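# Counter-hold the hidden pinch bolt of a scanner stand

## Task

Put the scanner stand together: take the short steel post out of the tube rack, stand it upright in the bore of the stand's clamp bracket, all the way down to the bottom of the bore, and let go of it. Then reach down into the gap behind the bracket's front plate, take the hidden oblong bolt head firmly by its two long flat sides just as it leans, without turning the bolt, and finish while still holding it like that, so that I can tighten the nut in front. Leave the rack standing where it is with its two tubes in it.

Things in the scene. Friction and masses are not known exactly. Their poses are not given: they have to be found in the camera images.
- bracket: Foot bracket of the scanner stand, fixed. Offsets are in mm in its frame: origin on the worktop, z up, front towards -x. Foot plate x -115..75, y -65..65, 8 thick. A steel channel stands on it (front plate x 0..6, rear plate x 48..54, y -42..48, top z 76). In front of the front plate: clamp block x -72..0, y -45..30, top z 76, with the bore and, at y 12, the nut (x -84..-74)
- bore_mouth (a point): Centre of the bore's mouth on the flat top of the clamp block: x -48, y -24, z 76 in the bracket. Round blind bore, 14 mm wide, 50 deep, 2 mm chamfer; x, y, z axes are the bracket's
- bore_floor (a point): Centre of the bore's floor, 50 mm below the mouth
- post_mid (a point): Centre, half-way up, of the loose plain steel post: round, 12 mm thick, 110 long, foot chamfered, about 0.1 kg. It stands upright in an end cell of the tube rack, on a floor 3 mm above the worktop, and stands 58 mm out of the rack. Its z axis is the post's axis, pointing up. In the bore it stands 60 mm out of the clamp block
- bolt_head (a point): Centre of the oblong head of a hammer-head bolt, hidden behind the front plate: x 22, y 12, z 50 in the bracket, 26 mm below the plates' top. Head 13 mm wide between its two long flat sides, 42 long, 12 thick (x 16..28; a washer 21 wide at x 6..8, then a bush 12 wide to x 16). Its x axis is the bolt's axis (level, the bracket's x), y stands square on the long sides, z runs along them
- gap_mouth (a point): Middle of the gap between the bracket's front and rear plate, level with their top edges: x 27, y 3, z 76 in the bracket. The gap is 42 mm wide (x 6..48), open at the top and at both ends (+-y), its floor is at z 12; axes are the bracket's
- head_end (a point): Middle of the upper end of the bolt head, 21 mm from the bolt's axis along the head
- bolt (a joint): Angle of the bolt about the bracket's +x axis (rad), starts between -0.45 and 0.45; 0: the head stands upright, its long flat sides face +-y of the bracket; positive: its upper end leans to -y. The bolt turns easily (0.01 N m of friction), so fingers that close askew to the long sides turn it
- tube_rack: Loose clear wire rack, 39 x 109 x 55 mm, 0.35 kg, 2 rows of 6 cells, long side along its own y; origin at the centre of its underside. The post is in the cell at x -8.5, y -44; cells are about 15 mm wide, so that the post has little play
- tube_a: Capped tube, 16 x 86 mm, in the rack's cell at x 8.5, y 26; leave it. Origin at the centre of its foot, z up
- tube_b: Capped tube, 16 x 86 mm, in the rack's cell at x -8.5, y 44; leave it. Origin at the centre of its foot, z up

How it is judged:
On the way, in this order (a step that is already met when the one before it is completed fails the run):
1. the post stands upright in the bore, down to its floor, and is let go (horizontal distance between post_mid and bore_floor below 0.005 m and z of post_mid in the frame of bore_floor between 0.052 and 0.058 m and angle between post_mid's own z axis and vertical below 0.1 rad and contact force between the fingers and post below 0.1 N), for 0.2 s.
2. the bolt head is gripped firmly, the bolt not turned, the post still home (all of step 1 and contact force between the fingers and bolt above 8 N and distance between the grasp point and bolt_head below 0.016 m and distance of head_end from where it was at the start of the episode below 0.0026 m), for 0.2 s.
At the end, for the whole second after the job is handed in: Post upright in the bore (within 0.1 rad), foot within 3 mm of its floor, untouched; the fingers grip the bolt head with more than 8 N in all, the grasp point within 16 mm of its centre; bolt at rest, the upper end of its head within 2.6 mm (7 degrees) of where it was at the start (all of step 2 and velocity of joint bolt between -0.1 and 0.1 rad/s); the arm keeps its last pose, push and grip.
It fails at once if the bolt is turned by more than 7 degrees (distance of head_end from where it was at the start of the episode above 0.0026 m).
It fails at once if the tube rack is shifted by more than 40 mm or tipped (distance of tube_rack from where it was at the start of the episode above 0.04 m or angle between tube_rack's own z axis and vertical above 0.3 rad).
It fails at once if a tube falls or is taken out of the rack (angle between any of tube_a, tube_b's own z axis and vertical above 0.5 rad or distance of any of tube_a, tube_b from where it was at the start of the episode above 0.05 m).
It also fails if it takes over 53 s, if anything falls off the work surface, if the arm or the gripper's body presses on something with over 40 N, if the wrist force passes 120 N, or if a joint passes its speed limit or range.

## Robot

A 6-joint arm with a two-finger parallel gripper is mounted at the origin on the work surface; the furniture and walls round the work are solid. World frame = base frame: x ahead of the robot, y to its left, z up, the work surface at z = 0. Lengths are in m, angles in rad, forces in N, time in s.
With the tool pointing down it reaches from about 0.35 to 0.85 m from the base axis. Payload 8.1 kg.
Tool frame: the origin (TCP) lies between the finger pads; the fingertips stand 8 mm ahead of it and the grasp point (between the pads) lies 11 mm behind it (r.tip_extent is the distance from the TCP to the fingertips, in m); z points along the fingers, y is the line along which they close (so a half turn about z gives the same grasp; the last joint's range is limited). The gripper opens to 93 mm and grips with 3 to 60 N. Pads are 15 mm wide; open, the fingers measure 128 mm over their backs; the gripper's body (75 mm by 188 mm) begins 65 mm behind the grasp point.
Start: joints at [1.138, 0.13, 1.488, -0, 1.523, -0.085], TCP at [0.204, 0.564, 0.227] pointing down, gripper open.
Joint ranges: [-2.96, 2.96], [-0.89, 2.26], [0.02, 2.5], [-1.34, 4.48], [0, 2.73], [-2.66, 2.66]. Speed limits (rad/s): [2.39, 2.39, 2.79, 3.14, 3.14, 3.14].

## Interface

Orientations are given as a unit quaternion [x, y, z, w].
In Python, from plant import r gives the robot as it stands. The module is installed in compiled form; this text tells all that it offers.
- The arm moves only by the tool send_rows, never from a script. Its argument "steps" is a list of rows, each a list of 7 numbers: the shift along the tool's x, y, z in cm, then the turn, a rotation vector about the tool's x, y, z in degrees, then the finger opening in cm, from 0 to 9.3. In form: [[tx, ty, tz, wx, wy, wz, jaw], ...]. A call has 1 to 12 rows; each row is the pose to reach, as a shift and turn from the pose commanded when the call began, along the tool's axes at that moment; what a row does not reach only later rows make up. A row lasts 1/10 s, in which the tool goes at most 50 mm and 8.59 degrees, less where a joint would pass 70% of its speed; a pose out of reach is approached as far as the arm can. A call with a gripper value outside its range is refused whole. The fingers move at their own pace and stop on an object; "newtons" is the grip in N (left out, the last holds). Time passes only in rows, so rows that repeat a pose let the fingers close. It gives the time, the measured TCP pose, the force, the opening and the grip force at its end, in the units of the state.
- r.sense(): the state, without advancing time (a new reading comes with each control period).
- r.grab_frame(name): name is "scene" or "top" or "wrist"; returns (picture, depth): 384x512x3 uint8, red, green, blue; 384x512 float32, m along the optical axis (not along the pixel's ray), 0 where there is no reading.
- r.camera_params(name): a dict with "camera_matrix" (3x3 intrinsics, pixels), "eye" and "attitude" of the camera in the world. Camera axes: x right, y up, looking along -z (the intrinsics and any distortion apply to the point x, -y, -z); pixel columns grow to the right and rows downward; lengths in m; the calibration is good to about 2 mm. A picture is of the moment at which its call begins: read the wrist's pose just before it. camera_params takes no time and is no camera call; for the wrist camera it gives the pose at the moment of the call.
- r.job_done(): hands the job in; it is judged then, once.
The state is a dict: "time_s": time; "joint_positions": joint angles; "dq": joint speeds; "effort": joint torques, N m; "ee_pos": TCP position; "eef_rot": TCP orientation; "force": force on the tool from outside, world axes, zero at the start; "moment": the same for the moment, N m; "width": finger opening in m; "finger_force": force on a finger pad.
Only numpy, scipy, OpenCV 4.12 (cv2) and the standard library are available. Lean on these libraries where they do the work, as an engineer would, in place of code of your own. Each camera call takes 0.05 s, during which the arm holds its last target. There are 200 camera calls.

## Working session

There is one attempt and no reset: what is moved stays moved. The work goes in short steps, Python scripts to look and compute and a tool call to move; the robot and the scene stay as the last step left them, time stands still between calls to the robot, and variables do not carry over. Pictures are saved under pics/ and viewed, at most 10 in all, crops included, and the job is handed in when it is done.

Besides the shell and the picture viewer there is one more tool, called by a JSON object that holds its "name" and its "arguments", one argument or row to a line. send_rows: Moves the arm, as the interface text tells. Its arguments: {"type":"object","properties":{"steps":{"type":"array"},"newtons":{"type":"number"}},"required":["steps"]}

```bash
mkdir -p pics
cat > h.py <<'E'
import numpy as np, cv2
from scipy.spatial.transform import Rotation as R
from plant import r
def cam(n):
    p=r.camera_params(n); A=np.array(p["attitude"],float)
    A=R.from_quat(A).as_matrix() if A.size==4 else A.reshape(3,3)
    return np.array(p["camera_matrix"]),np.array(p["eye"]),A
def pts(c,uv,d):
    K,e,A=c; uv=np.asarray(uv,float); q=np.c_[(uv[:,0]-K[0,2])/K[0,0],-(uv[:,1]-K[1,2])/K[1,1],-np.ones(len(uv))]
    return e+(q*np.asarray(d)[:,None])@A.T
def plane(c,uv,z):
    K,e,A=c; w=pts(c,uv,np.ones(len(uv)))-e
    return e+w*((z-e[2])/w[:,2])[:,None]
def cloud(c,d):
    v,u=np.mgrid[:384,:512]; return pts(c,np.c_[u.ravel(),v.ravel()],d.ravel()).reshape(384,512,3)
def proj(c,P):
    K,e,A=c; q=(np.atleast_2d(P)-e)@A; return np.c_[K[0,2]+K[0,0]*q[:,0]/-q[:,2],K[1,2]-K[1,1]*q[:,1]/-q[:,2]]
def totool(dP):
    return R.from_quat(r.sense()["eef_rot"]).inv().apply(dP)*100
E
python3 - <<'E'
from h import *
s=r.sense(); print(s)
ims=[]
for n in("scene","top"):
    c=r.camera_params(n); print(n,c)
    p,d=r.grab_frame(n); np.savez(f"pics/{n}.npz",p=p,d=d); cv2.imwrite(f"pics/{n}.png",p[:,:,::-1])
E
```

```text
{'time_s': 0.0, 'joint_positions': array([ 1.13764353e+00,  1.31154834e-01,  1.48928380e+00, -1.08030573e-05,
        1.52299502e+00, -8.53743512e-02]), 'dq': array([-0.00065229,  0.00028528, -0.00049132, -0.00020641, -0.00148688,
        0.00268851]), 'effort': array([ 3.70300859e-04, -5.59845471e+01, -4.91761851e+01,  7.68914027e-02,
        3.52701510e-02, -1.63186501e-04]), 'ee_pos': array([0.20421935, 0.56358263, 0.22558874]), 'eef_rot': array([ 1.73013888e-01,  9.84918955e-01, -8.91121153e-04, -2.30773213e-04]), 'force': array([0.41458719, 1.22508914, 0.3159879 ]), 'moment': array([-0.03154315, -0.02608058,  0.03562685]), 'finger_force': 0.0, 'width': 0.09297029652931775}
scene {'camera_matrix': array([[462.68184259,   0.        , 253.5697479 ],
       [  0.        , 462.68184259, 190.66222848],
       [  0.        ,   0.        ,   1.        ]]), 'eye': array([-0.19479027, -0.57515631,  0.45075282]), 'attitude': array([ 0.46611903, -0.25321038, -0.39894907,  0.74796871])}
top {'camera_matrix': array([[462.7651841 ,   0.        , 257.23985332],
       [  0.        , 462.7651841 , 188.57769844],
       [  0.        ,   0.        ,   1.        ]]), 'eye': array([ 0.34280359, -0.12223048,  0.90556468]), 'attitude': array([ 0.04094121, -0.06701251, -0.70385528,  0.70598929])}
```

View pics/scene.png

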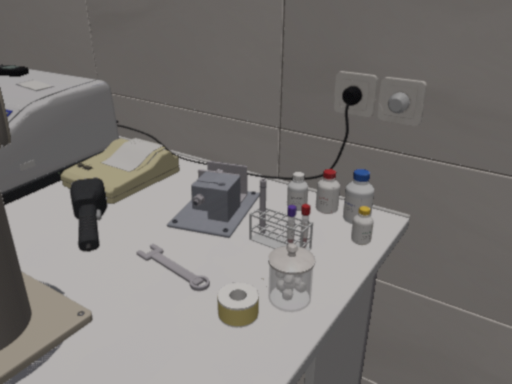

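View pics/top.png

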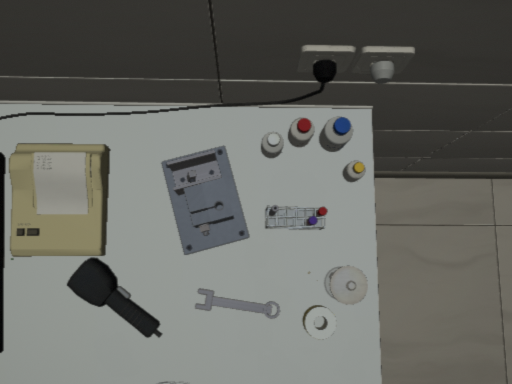

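The scene view shows the bracket at about (220,195), with the post at (263,190) in the rack at (280,230). In the top view the bracket is at (205,200), and the rack at (296,218) has the post at its left end (273,211) and tubes at (322,211) and (312,220). Next I'll look at an enlarged crop with a height map.

Run:
```python
from h import *
z=np.load("pics/top.npz"); p,d=z["p"],z["d"]; c=cam("top"); C=cloud(c,d)
a=p[135:265,150:345,::-1]; h=np.clip(C[135:265,150:345,2]*2000,0,255).astype(np.uint8)
cv2.imwrite("pics/c1.png",np.vstack([cv2.resize(a,None,fx=4,fy=4,interpolation=cv2.INTER_CUBIC)]))
m=(C[...,2]>.068)&(C[...,2]<.085)&(d>0); m[:,:150]=0;m[:,260:]=0;m[:140]=0;m[265:]=0
P=C[m]; print(len(P),np.median(P[:,2]),cv2.minAreaRect(P[:,:2].astype(np.float32)))
g=(C[...,2]>.003)&(C[...,2]<.09)&(d>0); g[:,:155]=0;g[:,255:]=0;g[:140]=0;g[265:]=0
g=cv2.morphologyEx(g.astype(np.uint8),cv2.MORPH_OPEN,np.ones((3,3)));P=C[g>0]; rect=cv2.minAreaRect(P[:,:2].astype(np.float32));print(len(P),rect,cv2.boxPoints(rect))
for t in((273,211),(322,211),(312,220)): print(t,C[t[1]-1:t[1]+2,t[0]-1:t[0]+2].reshape(-1,3).round(3).tolist())
np.set_printoptions(linewidth=250)
print((C[148:252:3,162:250:3,2]*1000).round().astype(int))
```

```text
2019 0.07645348225120774 ((0.4707944095134735, -0.04846622794866562), (0.12644067406654358, 0.09308949112892151), 15.415681838989258)
6418 ((0.46094655990600586, -0.05314470827579498), (0.1908160299062729, 0.13085758686065674), 15.6834077835083) [[ 0.35140377 -0.01594267]
 [ 0.3867774  -0.14192845]
 [ 0.57048935 -0.09034674]
 [ 0.5351157   0.03563903]]
(273, 211) [[0.429, -0.178, 0.105], [0.428, -0.179, 0.113], [0.428, -0.18, 0.115], [0.428, -0.178, 0.093], [0.427, -0.179, 0.105], [0.426, -0.181, 0.11], [0.427, -0.179, 0.089], [0.427, -0.18, 0.091], [0.426, -0.182, 0.098]]
(322, 211) [[0.431, -0.266, 0.089], [0.431, -0.268, 0.088], [0.431, -0.27, 0.089], [0.429, -0.266, 0.09], [0.429, -0.268, 0.091], [0.429, -0.27, 0.089], [0.427, -0.266, 0.089], [0.427, -0.268, 0.091], [0.428, -0.27, 0.085]]
(312, 220) [[0.415, -0.248, 0.087], [0.414, -0.249, 0.091], [0.414, -0.251, 0.09], [0.413, -0.248, 0.089], [0.413, -0.25, 0.09], [0.413, -0.252, 0.089], [0.411, -0.248, 0.088], [0.411, -0.249, 0.092], [0.411, -0.251, 0.092]]
[[-1 -2  0 ...  1  0 -1]
 [ 2  2  3 ...  0  1  4]
 [-1  3 -1 ...  2  3  1]
 ...
 [ 2  0  2 ...  3 -1  2]
 [ 2  1  2 ... -3  4  2]
 [ 4  2 -1 ... -2 -1  2]]
```

View pics/c1.png

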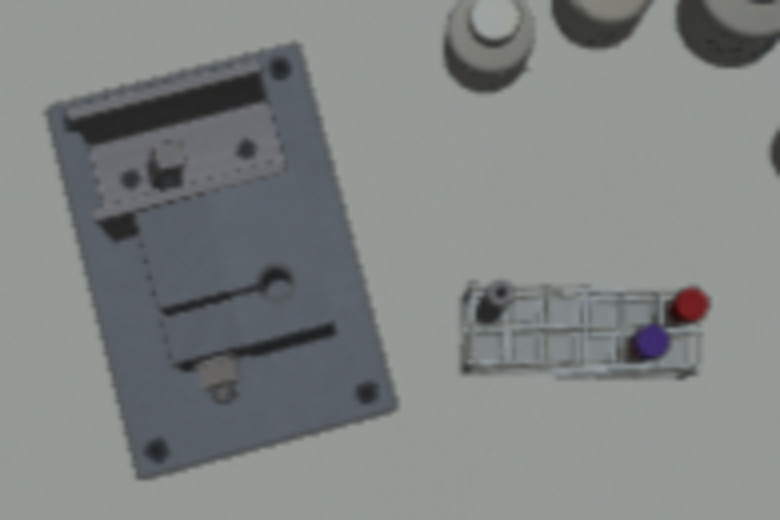

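The crop shows the bore at crop (275,283), the bolt head dark at (165,165) in the gap, the nut at (218,375) in front, and the post top at (500,293). Before moving, I'll check these positions and the clearance along the path.

Run:
```python
from h import *
c=cam("top"); print("bore ray",plane(c,[(150+275/4,135+283/4)],.076),"post",plane(c,[(150+500/4,135+293/4)],.113))
th=np.radians(15.7); M=np.array([[np.cos(th),-np.sin(th)],[np.sin(th),np.cos(th)]])
o=np.array([.46095,-.05314])+M@[.02,0]; print("origin",o,"bore",o+M@[-.048,-.024],"bolt",o+M@[.022,.012],"gap",o+M@[.027,.003])
for n in("top","scene"):
    d=np.load(f"pics/{n}.npz")["d"]; C=cloud(cam(n),d); C=C[d>0]
    for y in np.arange(-.3,.8,.1):
        k=(abs(C[:,1]-y)<.05)
        print(n,round(y,1),[ (int(C[k&(abs(C[:,0]-x)<.05)][:,2].max()*1000) if (k&(abs(C[:,0]-x)<.05)).sum()>20 else None) for x in np.arange(.1,.8,.1)])
print(totool(np.array([.4275,-.18,.26])-r.sense()["ee_pos"]))
```

```text
bore ray [[ 0.43901729 -0.08362037  0.076     ]] post [[ 0.43082221 -0.18220943  0.113     ]]
origin [ 0.48020383 -0.04772799] bore [ 0.44048904 -0.08382141] bolt [ 0.49813585 -0.03022248] gap [ 0.50538471 -0.0375337 ]
top -0.3 [5, 38, 98, 92, 72, 273, 393]
top -0.2 [4, 37, 11, 115, 59, 272, 389]
top -0.1 [5, 8, 12, 80, 81, 32, 385]
top 0.0 [5, 33, 10, 81, 80, 11, 382]
top 0.1 [5, 39, 73, 50, 70, 49, 378]
top 0.2 [5, 6, 74, 54, 80, 50, 374]
top 0.3 [4, 20, 42, 51, 75, 68, 215]
top 0.4 [None, None, None, None, None, 3, None]
top 0.5 [None, None, None, None, None, None, None]
top 0.6 [None, None, None, None, None, None, None]
top 0.7 [None, None, None, None, None, None, None]
scene -0.3 [3, 36, 97, 90, 69, 270, 401]
scene -0.2 [3, 36, 33, 113, 61, 270, 397]
scene -0.1 [334, 8, 9, 77, 77, 261, 393]
scene 0.0 [200, 32, 9, 77, 78, 358, 389]
scene 0.1 [12, 37, 71, 48, 68, 270, 385]
scene 0.2 [None, 2, 70, 52, 75, 212, 381]
scene 0.3 [None, 129, 193, 203, 205, 362, 377]
scene 0.4 [None, None, 190, 203, 202, 214, 373]
scene 0.5 [None, None, None, 221, 221, None, 369]
scene 0.6 [None, None, None, 223, 223, None, 365]
scene 0.7 [None, None, None, None, None, None, 361]
[-46.33013209 -62.30991565  -3.33595736]
```

{"name": "send_rows", "arguments": {
  "steps": [
    [0,0,-5,0,0,0,5],
    [0,0,-10,0,0,0,5],
    [-2,-3,-11.4,0,0,8,5],
    [-6,-6,-11.4,0,0,16,5],
    [-9,-10,-11.4,0,0,24,5],
    [-12,-13,-11.4,0,0,32,5],
    [-15,-16,-11.4,0,0,40,5],
    [-18,-19,-11.4,0,0,48,5],
    [-21,-22.5,-11.4,0,0,56,5],
    [-24,-26,-11.4,0,0,64,5],
    [-27,-29,-11.4,0,0,72,5],
    [-27,-29,-11.4,0,0,72,5]
  ]
}}

```text
time_s: 1.3
ee_pos: [0.361, 0.1954, 0.3404]
eef_rot: [0.723, 0.691, -0.0, 0.001]
force: [0.3, 0.8, 0.1]
width: 0.0501
finger_force: 0.0
```

Run:
```python
from h import *
s=r.sense(); print(s["time_s"],s["ee_pos"],s["joint_positions"])
M=R.from_quat(s["eef_rot"]).as_matrix(); print(M)
th=np.radians(15.7); T=np.array([[-np.cos(th)*-1,0,0],[0,0,0],[0,0,0]])
y=np.array([np.sin(th),-np.cos(th),0]); z=np.array([0,0,-1.]); x=np.cross(y,z)
print(np.degrees(R.from_matrix(M.T@np.c_[x,y,z]).as_rotvec()), totool(np.array([.429,-.181,.25])-s["ee_pos"]))
```

```text
1.3 [0.36102207 0.1953564  0.34037479] [ 3.72475518e-01 -4.09260836e-01  1.77366915e+00 -1.72373120e-03
  1.77729600e+00  4.16477720e-01]
[[ 4.43413950e-02  9.99016307e-01  5.09695880e-04]
 [ 9.99015175e-01 -4.43405222e-02 -1.61216669e-03]
 [-1.58798063e-03  5.80679638e-04 -9.99998571e-01]]
[8.57791516e-02 5.79342859e-02 7.17585971e+01] [-37.28280012   8.45464232   9.10160594]
```

{"name": "send_rows", "arguments": {
  "steps": [
    [-4,1,1,0,0,8,5],
    [-8,2,2,0,0,16,5],
    [-12,3,3,0,0,24,5],
    [-16,4,4,0,0,32,5],
    [-20,5,5,0,0,40,5],
    [-24,6,6,0,0,48,5],
    [-28,7,7,0,0,56,5],
    [-32,7.5,8,0,0,64,5],
    [-36,8,9,0,0,71.7,5],
    [-37.2,8.4,9,0,0,71.7,5],
    [-37.2,8.4,9,0,0,71.7,5]
  ]
}}

```text
time_s: 2.4
ee_pos: [0.4308, -0.1757, 0.2499]
eef_rot: [0.99, 0.143, -0.001, -0.001]
force: [0.6, -0.1, -0.7]
width: 0.05
finger_force: 0.0
```

Run:
```python
from h import *
s=r.sense(); c=cam("wrist"); p,d=r.grab_frame("wrist"); np.savez("pics/w1.npz",p=p,d=d,K=c[0],e=c[1],A=c[2]); cv2.imwrite("pics/w1.png",p[:,:,::-1])
print(s["ee_pos"],s["joint_positions"],c)
q=proj(c,[.429,-.181,.113]);print(q)
C=cloud(c,d); m=(C[...,2]>.098)&(C[...,2]<.125)&(d>0)&(abs(C[...,0]-.43)<.04)&(abs(C[...,1]+.18)<.04)
print(m.sum(), C[m].mean(0),np.argwhere(m).mean(0))
k=m&(C[...,2]>.108); print(k.sum(),C[k].mean(0),C[k].min(0),C[k].max(0))
```

```text
[ 0.43084084 -0.17574733  0.24991286] [-4.97712876e-01 -2.48572520e-01  1.81013296e+00  1.77867452e-04
  1.58183077e+00  7.86829585e-01] (array([[266.04813553,   0.        , 254.78777151],
       [  0.        , 266.04813553, 190.67100477],
       [  0.        ,   0.        ,   1.        ]]), array([ 0.51074253, -0.1522893 ,  0.4075113 ]), array([[ 2.81679837e-01,  9.15191931e-01,  2.88236359e-01],
       [-9.59508427e-01,  2.68738927e-01,  8.43976806e-02],
       [-2.20253519e-04, -3.00338340e-01,  9.53832707e-01]]))
[[258.7649019  185.53271649]]
106 [ 0.43336624 -0.18069748  0.11056417] [181.41509434 259.56603774]
84 [ 0.43262827 -0.1810084   0.1124661 ] [ 0.4266101  -0.18664881  0.10827808] [ 0.43779706 -0.17530224  0.11423334]
```

View pics/w1.png

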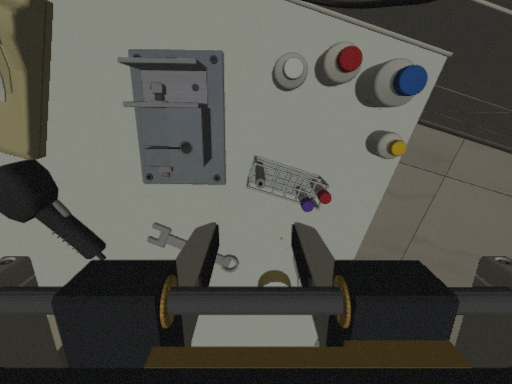

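The wrist view shows the rack at (288,183) with the post at its left end (259,182), the bore at (186,147), and the bolt near (157,90) in the gap.

Run:
```python
from h import *
s=r.sense(); print(s["time_s"],s["ee_pos"],s["dq"].round(3))
print("to post",totool(np.array([.432,-.1813,.081])-s["ee_pos"]))
z=np.load("pics/w1.npz"); c=(z["K"],z["e"],z["A"]); p=z["p"]; g=cv2.cvtColor(p,cv2.COLOR_RGB2GRAY)
q=plane(c,[(186,147)],.076);print("bore",q,"pixel of predicted",proj(c,[.4405,-.0838,.076]))
print(g[138:158,174:198])
```

```text
2.45 [ 0.43100875 -0.1746514   0.25041907] [ 0.031 -0.026  0.007  0.006  0.006  0.01 ]
to post [-0.08616614  0.68767795 16.94106737]
bore [[ 0.44106106 -0.08361259  0.076     ]] pixel of predicted [[186.05445602 147.4770979 ]]
[[89 90 89 91 92 91 90 90 91 86 92 90 89 89 93 90 90 91 89 92 90 85 87 85]
 [89 92 88 87 90 92 91 91 87 88 88 87 87 89 91 90 89 90 93 91 90 89 88 89]
 [90 86 90 93 92 93 89 90 85 90 88 88 87 92 88 88 88 88 90 88 88 86 91 84]
 [90 89 90 92 89 90 91 88 82 71 71 72 68 75 82 87 89 86 89 89 91 91 88 91]
 [89 90 89 92 88 86 84 74 68 60 53 49 42 54 68 74 88 87 91 92 91 89 88 90]
 [90 89 90 90 90 85 78 71 61 45 37 39 39 39 38 55 73 87 88 89 89 90 88 90]
 [88 90 90 90 88 83 76 58 42 38 28 35 32 35 35 37 65 80 86 92 90 86 90 88]
 [88 87 91 90 88 79 69 47 32 37 37 37 32 35 37 39 58 73 83 90 87 90 90 88]
 [88 90 89 90 82 75 61 42 30 39 37 35 35 41 36 39 42 62 77 87 90 89 90 89]
 [47 49 48 48 40 52 53 43 32 33 39 39 33 39 42 41 38 55 73 83 90 90 89 90]
 [22 23 21 28 15 37 52 48 37 38 42 41 43 39 42 46 46 51 70 84 90 88 88 88]
 [81 83 84 80 73 58 68 52 39 40 39 39 43 43 40 44 44 53 71 85 90 87 90 88]
 [88 88 90 90 86 74 78 65 49 45 42 46 44 44 45 47 43 61 75 84 90 85 88 91]
 [85 88 90 88 88 86 79 73 56 46 46 42 41 43 45 43 55 71 78 89 89 84 89 87]
 [87 87 91 88 88 89 87 78 78 56 46 42 41 45 42 54 71 78 84 89 89 87 89 89]
 [90 87 87 88 86 87 89 83 78 76 71 72 57 56 71 77 78 84 85 90 85 90 87 87]
 [90 89 91 91 87 89 89 88 87 82 80 79 78 74 77 85 86 87 87 88 84 87 89 90]
 [88 88 90 90 88 90 89 90 89 89 86 85 86 85 87 87 85 90 86 86 86 86 85 86]
 [88 87 88 89 89 88 87 90 88 86 89 86 87 87 84 87 85 87 87 88 90 85 85 89]
 [91 87 86 86 88 89 90 87 90 89 88 85 87 86 87 89 84 88 88 89 90 90 86 84]]
```

{"name": "send_rows", "arguments": {
  "steps": [
    [0,0.2,4,0,0,0,5],
    [-0.1,0.4,8,0,0,0,5],
    [-0.1,0.65,11.5,0,0,0,5],
    [-0.1,0.65,12,0,0,0,5],
    [-0.1,0.65,12,0,0,0,5],
    [-0.1,0.65,12,0,0,0,5]
  ]
}}

```text
time_s: 3.05
ee_pos: [0.4332, -0.1815, 0.1331]
eef_rot: [0.99, 0.143, 0.001, 0.001]
force: [0.2, -0.3, -0.2]
width: 0.0501
finger_force: 0.0
```

Run:
```python
from h import *
s=r.sense(); c=cam("wrist"); p,d=r.grab_frame("wrist"); s=r.sense(); print(s["time_s"],s["ee_pos"],s["dq"].round(3))
print("to post",totool(np.array([.432,-.1813,.081])-s["ee_pos"]))
C=cloud(c,d); m=(C[...,2]>.1)&(C[...,2]<.122)&(d>0)&(abs(C[...,0]-.43)<.016)&(abs(C[...,1]+.18)<.014)
k=m&(C[...,2]>.109);print(k.sum(),C[k].mean(0),C[k].min(0),C[k].max(0))
cv2.imwrite("pics/w2.png",cv2.resize(p[150:384,140:380,::-1],None,fx=2.5,fy=2.5,interpolation=cv2.INTER_CUBIC))
```

```text
3.1 [ 0.43348006 -0.18189037  0.13339725] [-0.006  0.001 -0.002 -0.001 -0.006 -0.   ]
to post [-0.14073054 -0.11315023  5.23903666]
200 [ 0.43288506 -0.18103957  0.11236635] [ 0.42646348 -0.18687761  0.10944538] [ 0.43822273 -0.1755153   0.11449085]
```

View pics/w2.png

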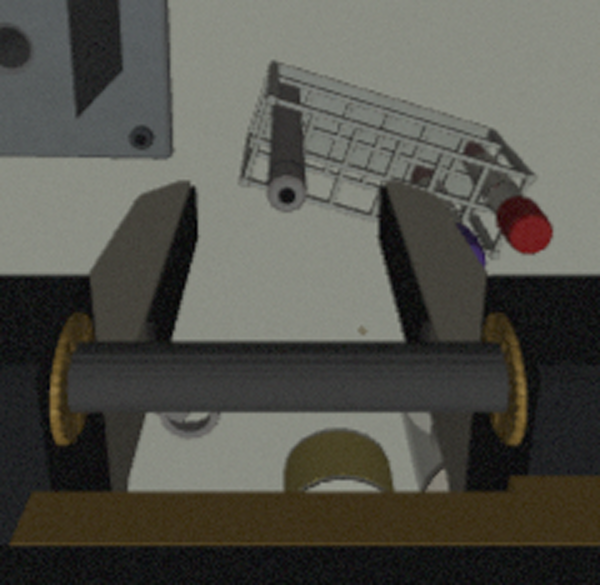

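The post top at crop (288,192) sits midway between the fingertips, so I'm going down to grip.

{"name": "send_rows", "arguments": {
  "steps": [
    [-0.1,0,2,0,0,0,5],
    [-0.1,-0.1,4,0,0,0,5],
    [-0.1,-0.1,5.2,0,0,0,5],
    [-0.1,-0.1,5.2,0,0,0,5],
    [-0.1,-0.1,5.2,0,0,0,0.9],
    [-0.1,-0.1,5.2,0,0,0,0.9],
    [-0.1,-0.1,5.2,0,0,0,0.9],
    [-0.1,-0.1,5.2,0,0,0,0.9],
    [-0.1,-0.1,5.2,0,0,0,0.9],
    [-0.1,-0.1,5.2,0,0,0,0.9]
  ],
  "newtons": 25
}}

```text
time_s: 4.1
ee_pos: [0.4307, -0.1812, 0.0789]
eef_rot: [0.99, 0.142, 0.0, 0.0]
force: [0.1, -0.7, 1.3]
width: 0.0116
finger_force: 25.0
```

{"name": "send_rows", "arguments": {
  "steps": [
    [0,0,-1,0,0,0,0.9],
    [0,0,-3,0,0,0,0.9],
    [0,0,-5,0,0,0,0.9],
    [0,0,-7,0,0,0,0.9],
    [0,0,-9,0,0,0,0.9],
    [0,0,-10.5,0,0,0,0.9],
    [0,0,-10.5,0,0,0,0.9],
    [0,0,-10.5,0,0,0,0.9]
  ]
}}

```text
time_s: 4.9
ee_pos: [0.4305, -0.181, 0.1835]
eef_rot: [0.99, 0.142, 0.0, 0.0]
force: [0.3, -0.2, -2.4]
width: 0.0112
finger_force: 25.0
```

Run:
```python
from h import *
c=cam("top"); p,d=r.grab_frame("top"); s=r.sense(); print(s["time_s"],s["ee_pos"],s["eef_rot"],s["width"],s["finger_force"])
print("to bore",totool(np.array([.4408,-.0838,s["ee_pos"][2]])-s["ee_pos"]))
cw=cam("wrist"); pw,dw=r.grab_frame("wrist"); cs=cam("scene"); ps,ds=r.grab_frame("scene")
np.savez("pics/l.npz",pw=pw,dw=dw,ps=ps,ds=ds)
C=cloud(cw,dw)
t=s["ee_pos"]
for lo,hi in((.0,.15),(.15,.2),(.2,.24)):
    m=(np.hypot(C[...,0]-t[0],C[...,1]-t[1])<.015)&(C[...,2]>max(lo,.07))&(C[...,2]<hi)&(dw>0);print(m.sum(),C[m].mean(0) if m.any() else 0, C[m].max(0) if m.any() else 0)
C=cloud(cs,ds)
for lo,hi in((.07,.11),(.11,.13),(.13,.15),(.15,.17)):
    m=(np.hypot(C[...,0]-t[0],C[...,1]-t[1])<.02)&(C[...,2]>lo)&(C[...,2]<hi)&(ds>0);print("sc",m.sum(),C[m].mean(0) if m.any() else 0,C[m].min(0) if m.any() else 0)
u=proj(cs,t-[0,0,.03])[0].astype(int); v=proj(cs,t)[0]; print(u,v)
a=ps[u[1]-60:u[1]+60,u[0]-60:u[0]+60,::-1]; b=pw[130:330,200:320,::-1]
cv2.imwrite("pics/l1.png",np.hstack([cv2.resize(a,(480,480),interpolation=cv2.INTER_CUBIC),cv2.resize(b,(288,480),interpolation=cv2.INTER_CUBIC)]))
```

```text
4.95 [ 0.43007965 -0.18078186  0.18270911] [ 9.89810063e-01  1.42392496e-01 -5.18058030e-04 -3.84935571e-04] 0.011550964651122242 24.99609545178828
to bore [ 3.76232057e+00 -9.00272189e+00  4.74249369e-03]
227 [ 0.43560225 -0.17907298  0.13137515] [ 0.43768529 -0.17426399  0.14995917]
914 [ 0.43669587 -0.17878509  0.1824092 ] [ 0.44205313 -0.16664504  0.19993629]
1595 [ 0.43591859 -0.17899455  0.2173332 ] [ 0.44242555 -0.16667233  0.23995431]
sc 8 [ 0.42747546 -0.18273278  0.10920164] [ 0.42493986 -0.18644254  0.10749536]
sc 75 [ 0.42695129 -0.18237988  0.12036327] [ 0.4220505  -0.18621684  0.1100024 ]
sc 72 [ 0.42706029 -0.18179057  0.14005382] [ 0.42356048 -0.186128    0.13047465]
sc 77 [ 0.42666036 -0.18181218  0.15985195] [ 0.42256962 -0.1870506   0.15037093]
[262 158] [262.7656604  142.22015736]
```

View pics/l1.png

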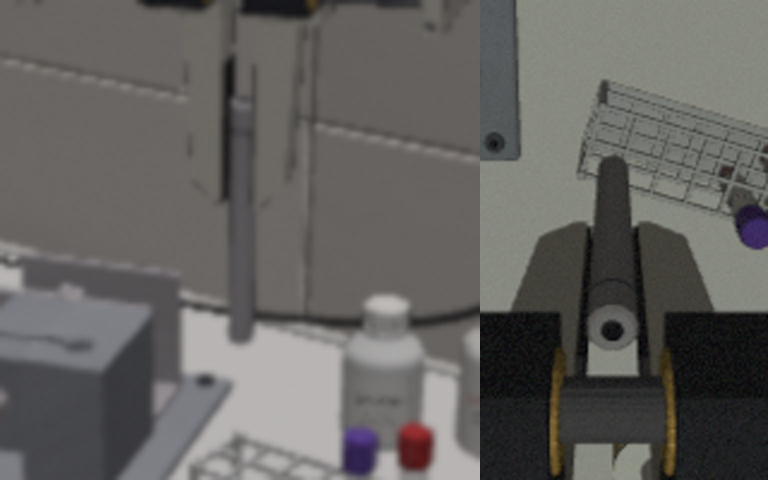

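The post hangs straight in the fingers, foot at crop (240,335). I'm moving it over the bore.

{"name": "send_rows", "arguments": {
  "steps": [
    [1,-2.5,0,0,0,0,0.9],
    [2,-5,0,0,0,0,0.9],
    [3,-7.5,0,0,0,0,0.9],
    [3.7,-8.95,0,0,0,0,0.9],
    [3.7,-8.95,0,0,0,0,0.9],
    [3.7,-8.95,1,0,0,0,0.9],
    [3.7,-8.95,2,0,0,0,0.9],
    [3.7,-8.95,2.6,0,0,0,0.9],
    [3.7,-8.95,2.6,0,0,0,0.9],
    [3.7,-8.95,2.6,0,0,0,0.9]
  ]
}}

```text
time_s: 6.05
ee_pos: [0.4405, -0.0851, 0.1572]
eef_rot: [0.99, 0.142, -0.0, -0.0]
force: [0.2, -0.3, -0.9]
width: 0.0119
finger_force: 25.0
```

Run:
```python
from h import *
cw=cam("wrist"); pw,dw=r.grab_frame("wrist"); cs=cam("scene"); ps,ds=r.grab_frame("scene"); s=r.sense(); t=s["ee_pos"]; print(s["time_s"],t,s["force"])
C=cloud(cw,dw)
m=(np.hypot(C[...,0]-t[0],C[...,1]-t[1])<.012)&(C[...,2]>.082)&(C[...,2]<.14)&(dw>0);print(m.sum(),C[m].mean(0))
C=cloud(cs,ds)
m=(np.hypot(C[...,0]-t[0],C[...,1]-t[1])<.012)&(C[...,2]>.085)&(C[...,2]<.14)&(ds>0);print("sc",m.sum(),C[m].mean(0))
m=(dw>0)&(C[...,2]>.07); 
u=proj(cs,t-[0,0,.06])[0].astype(int); a=ps[u[1]-50:u[1]+50,u[0]-50:u[0]+50,::-1]
v=proj(cw,[.4408,-.0838,.076])[0].astype(int); print(v); b=pw[v[1]-50:v[1]+50,v[0]-40:v[0]+40,::-1]
cv2.imwrite("pics/l2.png",np.hstack([cv2.resize(a,(400,400),interpolation=cv2.INTER_CUBIC),cv2.resize(b,(320,400),interpolation=cv2.INTER_CUBIC)]))
```

```text
6.15 [ 0.44103196 -0.0850518   0.15797381] [-1.3350893   0.38128643 -1.37787005]
346 [ 0.44606695 -0.0833711   0.11505573]
sc 174 [ 0.4381676  -0.08683338  0.11347745]
[253 198]
```

View pics/l2.png

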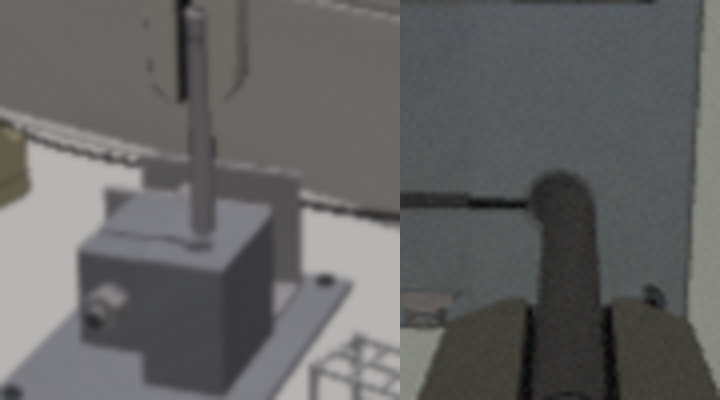

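The wrist crop shows the post foot about 1.5 mm to the right of the bore (the bore's left rim shows at 530, the right rim is hidden). I'll shift by that much and insert.

{"name": "send_rows", "arguments": {
  "steps": [
    [-0.05,-0.13,0,0,0,0,0.9],
    [-0.05,-0.13,0.5,0,0,0,0.9],
    [-0.05,-0.13,0.9,0,0,0,0.9],
    [-0.05,-0.13,1.3,0,0,0,0.9],
    [-0.05,-0.13,1.7,0,0,0,0.9],
    [-0.05,-0.13,1.7,0,0,0,0.9]
  ]
}}

```text
time_s: 6.75
ee_pos: [0.4395, -0.0835, 0.1397]
eef_rot: [0.99, 0.142, -0.001, -0.0]
force: [0.5, -0.7, -1.3]
width: 0.0113
finger_force: 25.0
```

{"name": "send_rows", "arguments": {
  "steps": [
    [0,0,0.6,0,0,0,0.9],
    [0,0,1.2,0,0,0,0.9],
    [0,0,1.8,0,0,0,0.9],
    [0,0,2.4,0,0,0,0.9],
    [0,0,3.0,0,0,0,0.9],
    [0,0,3.5,0,0,0,0.9],
    [0,0,3.7,0,0,0,0.9],
    [0,0,3.7,0,0,0,0.9]
  ]
}}

```text
time_s: 7.55
ee_pos: [0.4398, -0.0836, 0.1033]
eef_rot: [0.99, 0.142, -0.0, -0.0]
force: [-0.5, 0.3, -2.0]
width: 0.0114
finger_force: 25.0
```

Nearly home, with no contact force yet. I'll press down gently in small steps.

{"name": "send_rows", "arguments": {
  "steps": [
    [0,0,0.1,0,0,0,0.9],
    [0,0,0.2,0,0,0,0.9],
    [0,0,0.3,0,0,0,0.9],
    [0,0,0.3,0,0,0,0.9]
  ]
}}

```text
time_s: 7.95
ee_pos: [0.4402, -0.0836, 0.1018]
eef_rot: [0.99, 0.142, 0.0, 0.0]
force: [-5.5, 2.8, 10.2]
width: 0.0112
finger_force: 25.0
```

The post is seated at about 10 N. I'm releasing it, going up, and moving to a view into the gap.

{"name": "send_rows", "arguments": {
  "steps": [
    [0,0,0.1,0,0,0,4.5],
    [0,0,0.1,0,0,0,4.5],
    [0,0,0.1,0,0,0,4.5],
    [0,0,0.1,0,0,0,4.5],
    [0,0,0.1,0,0,0,4.5],
    [0,0,-1,0,0,0,4.5],
    [0,0,-3.5,0,0,0,4.5],
    [0,0,-6.5,0,0,0,4.5],
    [0,0,-6.5,0,0,0,4.5],
    [4,-1.6,-6.5,0,0,0,4.5],
    [8.8,-3.6,-6.5,0,0,0,4.5],
    [8.8,-3.6,-6.5,0,0,0,4.5]
  ]
}}

```text
time_s: 9.15
ee_pos: [0.5166, -0.0213, 0.1647]
eef_rot: [0.99, 0.144, -0.0, -0.001]
force: [0.3, -0.2, -1.1]
width: 0.0454
finger_force: 0.0
```

{"name": "send_rows", "arguments": {
  "steps": [
    [0,0,0,0,0,0,4.5],
    [0,0,0,0,0,0,4.5]
  ]
}}

```text
time_s: 9.35
ee_pos: [0.5136, -0.0247, 0.1654]
eef_rot: [0.99, 0.142, -0.0, 0.0]
force: [0.1, -0.1, -0.3]
width: 0.045
finger_force: 0.0
```

```bash
cat > br.py <<'E'
from h import *
th=np.radians(15.7); Rb=R.from_euler("z",th).as_matrix(); ob=np.array([.4802,-.0477,0])
def w2b(P): return (np.asarray(P)-ob)@Rb*1000
def b2w(P): return ob+(np.asarray(P,float)/1000)@Rb.T
E
python3 - <<'E'
from br import *
c=cam("wrist"); p,d=r.grab_frame("wrist"); s=r.sense(); np.savez("pics/g1.npz",p=p,d=d,K=c[0],e=c[1],A=c[2])
print(s["time_s"],w2b(s["ee_pos"]),w2b(c[1]))
C=w2b(cloud(c,d)); ok=d>0
k=ok&(C[...,2]>110)&(np.hypot(C[...,0]+48,C[...,1]+24)<25); print("post",k.sum(),C[k].mean(0) if k.any() else 0,C[k].max(0) if k.any() else 0)
k=ok&(C[...,2]>20)&(C[...,2]<74)&(C[...,0]>12)&(C[...,0]<42)&(C[...,1]>-20)&(C[...,1]<40); q=C[k]; print(k.sum())
for lo in range(20,75,6):
    a=q[(q[:,2]>=lo)&(q[:,2]<lo+6)]
    if len(a): print(lo,len(a),a.mean(0).round(1),np.percentile(a,[3,97],axis=0).round(1).tolist())
print(proj(c,b2w([22,12,50])),proj(c,b2w([[28,12,71],[28,12,29],[0,-42,76],[0,48,76],[54,48,76]])))
u=proj(c,b2w([28,12,55]))[0].astype(int)
cv2.imwrite("pics/g1.png",cv2.resize(p[u[1]-60:u[1]+60,u[0]-80:u[0]+80,::-1],None,fx=5,fy=5,interpolation=cv2.INTER_CUBIC)); print(u)
E
```

```text
9.4 [ 38.32052931  12.93605679 165.71061879] [121.60322636  14.32513513 323.07796369]
post 28 [-50.61132495 -23.11707592 135.72757288] [-49.01612103 -18.43389637 136.64766692]
330
26 3 [27.7 12.7 29.7] [[27.4, 11.6, 28.7], [28.0, 13.8, 30.5]]
32 29 [26.1 18.  34.8] [[18.6, 10.4, 32.2], [28.0, 23.0, 38.0]]
38 21 [25.8 17.9 40.6] [[18.3, 10.0, 38.5], [28.4, 21.7, 42.9]]
44 33 [26.3 16.  46.3] [[19.2, 8.3, 44.3], [28.1, 20.4, 49.1]]
50 36 [24.8 14.7 52.9] [[12.7, 7.3, 50.7], [28.1, 19.2, 55.0]]
56 32 [26.2 13.4 58.8] [[19.0, 6.3, 56.7], [28.2, 18.0, 61.1]]
62 34 [26.3 12.3 64.9] [[19.0, 4.5, 62.5], [28.3, 16.9, 67.7]]
68 142 [22.6  9.6 70.1] [[16.7, 3.5, 68.2], [27.7, 15.8, 71.8]]
[[255.59327921 202.65165714]] [[255.75049628 204.1994502 ]
 [255.58170991 191.5773442 ]
 [308.167508   232.09826993]
 [220.23096916 231.25187408]
 [218.67094411 180.25573722]]
[255 198]
```

View pics/g1.png

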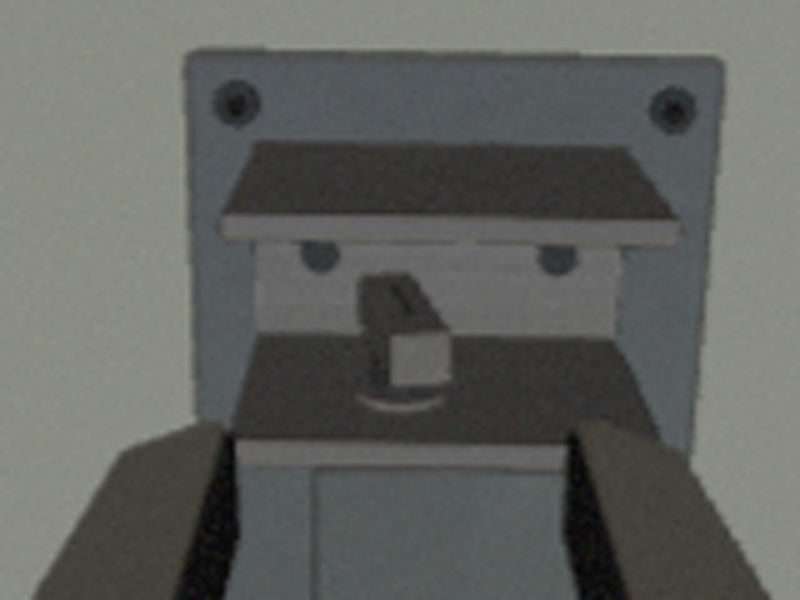

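The crop shows the bolt head's light end at (420,358) and its rear face running down to (385,275). The upper end therefore leans to -y by about 0.2 rad, and the post top at z≈136 shows it is home. I'll refine the angle.

Run:
```python
from br import *
z=np.load("pics/g1.npz"); c=(z["K"],z["e"],z["A"]); d=z["d"]; C=w2b(cloud(c,d))
K,e,A=c; e_b=w2b(e)
def onx(px,x):
    uv=[(175+(a)/5,138+(b)/5) for a,b in px]; P=w2b(pts(c,uv,np.ones(len(uv)))); w=P-e_b; return e_b+w*((x-e_b[0])/w[:,0])[:,None]
print(onx([(390,335),(450,330),(358,277),(412,275)],28).round(1))
k=(d>0)&(C[...,2]>36)&(C[...,2]<69)&(C[...,0]>26)&(C[...,0]<31)&(C[...,1]>-5)&(C[...,1]<30); q=C[k]
for it in range(6):
    f=np.polyfit(q[:,2],q[:,1],1) if it==0 else f
    off=q[:,1]-np.polyval(f,q[:,2]); 
    # midline from edges per row
    rows=np.argwhere(k)[:,0]; 
mids=[]
for rr in np.unique(rows):
    a=q[rows==rr]; mids.append([a[:,2].mean(),(a[:,1].min()+a[:,1].max())/2,np.ptp(a[:,1])])
mids=np.array(mids); print(mids.round(1)); f=np.polyfit(mids[:,0],mids[:,1],1); print("angle",np.arctan(-f[0]),"y@50",np.polyval(f,50), "poly all",np.polyfit(q[:,2],q[:,1],1))
# frame checks: plate edges
p=(d>0)&(abs(C[...,2]-76)<2.5)
for n,lo,hi in(("front",-4,10),("rear",44,58)):
    m=p&(C[...,0]>lo)&(C[...,0]<hi)&(abs(C[...,1])<60); a=C[m]; print(n,m.sum(),a[:,2].mean(),np.percentile(a[:,:2],[1,99],axis=0).round(1).tolist())
m=p&(C[...,0]>44)&(C[...,0]<58)&(abs(C[...,1])<60);a=C[m]; print("yaw err deg",np.degrees(np.arctan(-np.polyfit(a[:,1],a[:,0],1)[0])))
s=r.sense(); print(w2b(s["ee_pos"]),(Rb.T@R.from_quat(s["eef_rot"]).as_matrix()).round(3))
```

```text
[[28.  14.8 73.4]
 [28.   2.6 70.1]
 [28.  22.2 36.2]
 [28.   9.9 34.3]]
[[37.8 16.1 11.3]
 [41.4 15.5 12.3]
 [44.4 15.  13.4]
 [47.7 14.4 12.1]
 [51.3 13.3 11.9]
 [54.2 12.8 12.9]
 [57.6 12.2 11.6]
 [60.5 11.7 12.6]
 [64.  10.7 12.5]
 [66.8 10.7 12.3]
 [68.5  9.7 12.2]
 [68.8 15.8  0. ]]
angle 0.14031629217569763 y@50 13.885132397406736 poly all [-0.21567104 24.51049523]
front 564 75.5138881869641 [[-3.9, -20.3], [6.3, 45.2]]
rear 552 75.49196576900508 [[48.1, -39.5], [54.1, 47.3]]
yaw err deg -0.22847531543238603
[ 38.32052931  12.93605679 165.71061879] [[ 1.     0.011 -0.   ]
 [ 0.011 -1.    -0.   ]
 [-0.     0.    -1.   ]]
```

{"name": "send_rows", "arguments": {
  "steps": [
    [-0.5,0.3,1,6,0,0.3,3.5],
    [-1,0.6,2,11.6,0,0.6,3.5],
    [-1.6,0.9,4,11.6,0,0.6,3.5],
    [-1.6,0.9,6,11.6,0,0.6,3.5],
    [-1.6,0.9,7.1,11.6,0,0.6,3.5],
    [-1.6,0.9,7.1,11.6,0,0.6,3.5],
    [-1.6,0.9,7.1,11.6,0,0.6,3.5],
    [-1.6,0.9,7.1,11.6,0,0.6,3.5]
  ]
}}

```text
time_s: 10.2
ee_pos: [0.5023, -0.0375, 0.096]
eef_rot: [0.986, 0.137, -0.013, -0.1]
force: [-0.4, 0.5, -0.3]
width: 0.0348
finger_force: 0.0
```

Run:
```python
from br import *
c=cam("wrist"); p,d=r.grab_frame("wrist"); s=r.sense(); T=R.from_quat(s["eef_rot"])
print(s["time_s"],w2b(s["ee_pos"]),(Rb.T@T.as_matrix()).round(3),s["force"])
a=.203; u=np.array([0,-np.sin(a),np.cos(a)]); print("to grip, tool cm",totool(b2w(np.array([22,12.6,50])-9*u)-s["ee_pos"]))
tz=-u;tx=np.array([1,0,0]);ty=np.cross(tz,tx); print("turn",np.degrees(R.from_matrix(T.as_matrix().T@Rb@np.c_[tx,ty,tz]).as_rotvec()))
C=w2b(cloud(c,d)); k=(d>0)&(C[...,2]>34)&(C[...,2]<68)&(C[...,0]>26)&(C[...,0]<31)&(C[...,1]>-5)&(C[...,1]<30); q=C[k]; rows=np.argwhere(k)[:,0]
m=np.array([[a_[:,2].mean(),(a_[:,1].min()+a_[:,1].max())/2] for a_ in (q[rows==i] for i in np.unique(rows)) if np.ptp(a_[:,1])>9]); f=np.polyfit(m[:,0],m[:,1],1); print(len(m),"a",np.arctan(-f[0]),"y50",np.polyval(f,50))
v=proj(c,b2w([28,8,71]))[0].astype(int); print(v)
cv2.imwrite("pics/g2.png",cv2.resize(p[max(0,v[1]-80):v[1]+80,v[0]-100:v[0]+100,::-1],None,fx=3.7,fy=3.7,interpolation=cv2.INTER_CUBIC))
```

```text
10.25 [24.04922509  3.81188903 95.99908491] [[ 1.     0.002  0.001]
 [ 0.002 -0.98   0.2  ]
 [ 0.001 -0.2   -0.98 ]] [-0.16422139 -0.18946891  0.14282455]
to grip, tool cm [-0.20792596  0.05623841  5.58263374]
turn [ 0.10258032 -0.02965783  0.10607608]
15 a 0.19821023812267585 y50 13.188591741353202
[255 218]
```

View pics/g2.png

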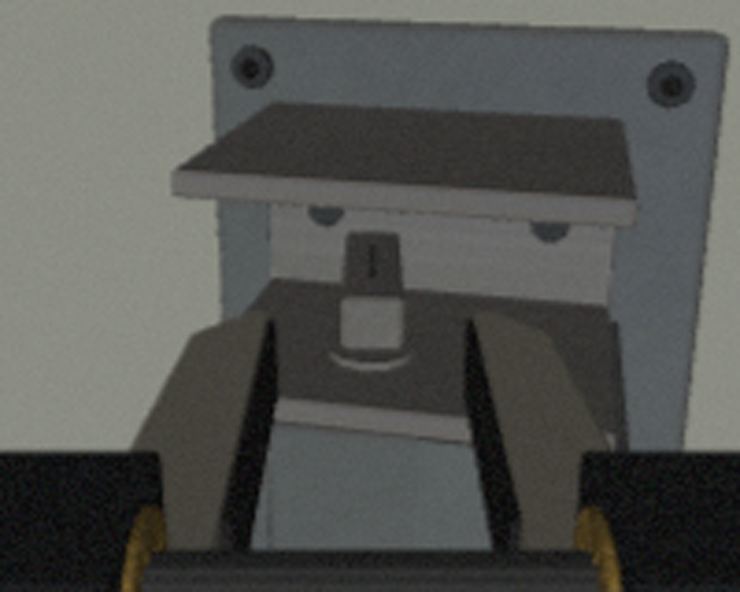

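In the tool's view the head stands upright and centred between the fingers (head at column 372, finger midpoint about 370). I'm going down along the lean.

{"name": "send_rows", "arguments": {
  "steps": [
    [-0.1,0,0,0,0,0,3.5],
    [-0.2,0.05,1,0,0,0,3.5],
    [-0.2,0.05,2,0,0,0,3.5],
    [-0.2,0.05,3,0,0,0,3.5],
    [-0.2,0.05,4,0,0,0,3.5],
    [-0.2,0.05,5,0,0,0,3.5],
    [-0.2,0.05,5.5,0,0,0,3.5],
    [-0.2,0.05,5.5,0,0,0,3.5],
    [-0.2,0.05,5.5,0,0,0,3.5]
  ]
}}

```text
time_s: 11.15
ee_pos: [0.4967, -0.0278, 0.0408]
eef_rot: [0.985, 0.137, -0.014, -0.1]
force: [0.7, -0.1, 0.3]
width: 0.0353
finger_force: 0.0
```

Run:
```python
from br import *
p,d=r.grab_frame("wrist"); s=r.sense(); T=R.from_quat(s["eef_rot"])
print(s["time_s"],w2b(s["ee_pos"]),(Rb.T@T.as_matrix()).round(3),s["force"],s["width"])
a=.2; u=np.array([0,-np.sin(a),np.cos(a)]); print("to grip, tool cm",totool(b2w(np.array([22,12.6,50])-9*u)-s["ee_pos"]))
cv2.imwrite("pics/g3.png",cv2.resize(p[130:384,100:420,::-1],None,fx=2.3,fy=2.3,interpolation=cv2.INTER_CUBIC))
```

```text
11.2 [21.49399893 14.49155318 41.049653  ] [[ 1.     0.001 -0.001]
 [ 0.001 -0.98   0.201]
 [-0.    -0.201 -0.98 ]] [ 0.55558119 -0.30184392  0.01833684] 0.034935386055099826
to grip, tool cm [ 0.05058015  0.0075987  -0.01482589]
```

View pics/g3.png

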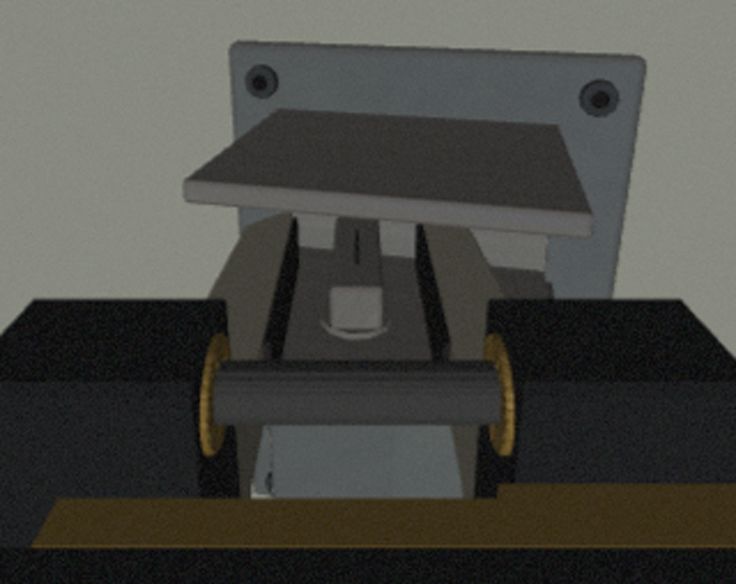

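The head (column 356) is centred between the pads (297 and 417). I'll close softly, then increase the grip.

{"name": "send_rows", "arguments": {
  "steps": [
    [0.05,0,0,0,0,0,2.5],
    [0.05,0,0,0,0,0,1.9],
    [0.05,0,0,0,0,0,1.6],
    [0.05,0,0,0,0,0,1.4],
    [0.05,0,0,0,0,0,1.2],
    [0.05,0,0,0,0,0,1.0],
    [0.05,0,0,0,0,0,1.0],
    [0.05,0,0,0,0,0,1.0]
  ],
  "newtons": 4
}}

```text
time_s: 12.0
ee_pos: [0.4971, -0.0277, 0.0408]
eef_rot: [0.985, 0.136, -0.014, -0.1]
force: [-0.3, -0.4, 1.9]
width: 0.013
finger_force: 4.0
```

{"name": "send_rows", "arguments": {
  "steps": [
    [0,0,0,0,0,0,1.0],
    [0,0,0,0,0,0,1.0],
    [0,0,0,0,0,0,1.0]
  ],
  "newtons": 10
}}

```text
time_s: 12.3
ee_pos: [0.4971, -0.0277, 0.0407]
eef_rot: [0.985, 0.136, -0.014, -0.1]
force: [-1.5, 0.2, 2.8]
width: 0.0129
finger_force: 10.0
```

{"name": "send_rows", "arguments": {
  "steps": [
    [0,0,0,0,0,0,1.0],
    [0,0,0,0,0,0,1.0],
    [0,0,0,0,0,0,1.0],
    [0,0,0,0,0,0,1.0],
    [0,0,0,0,0,0,1.0]
  ],
  "newtons": 20
}}

```text
time_s: 12.8
ee_pos: [0.4971, -0.0277, 0.0407]
eef_rot: [0.985, 0.136, -0.014, -0.1]
force: [-0.5, -0.0, 3.8]
width: 0.0128
finger_force: 20.0
```

The grip is 13 mm wide, so both pads lie flat on the head. I'll check the post quickly and hand in.

Run:
```python
from br import *
c=cam("scene"); p,d=r.grab_frame("scene"); C=w2b(cloud(c,d)); k=(d>0)&(C[...,2]>85)&(C[...,2]<160)&(np.hypot(C[...,0]+50,C[...,1]+26)<10)
q=C[k]; print(k.sum(),q.max(0),np.polyfit(q[:,2],q[:,:2],1).round(3)); s=r.sense(); print(s["finger_force"],s["width"],s["force"],s["dq"].round(3))
print("rack/tubes at",proj(c,[[.429,-.268,.089],[.413,-.25,.089]]).round(), p[[int(v) for v in proj(c,[[.429,-.268,.089],[.413,-.25,.089]])[:,1]],[int(v) for v in proj(c,[[.429,-.268,.089],[.413,-.25,.089]])[:,0]]])
if q[:,2].max()<141 and k.sum()>30: print(r.job_done())
```

```text
170 [-45.2098938  -17.10012033 136.57635885] [[ 2.1000e-02  3.1000e-02]
 [-5.3939e+01 -2.7939e+01]]
20.000574588775635 0.012807065914770075 [-1.99258302  0.24719893  3.43244433] [ 0.     0.001 -0.    -0.     0.001  0.001]
rack/tubes at [[305. 205.]
 [291. 206.]] [[148  47  50]
 [ 88  63 136]]
the job is handed in; nothing more can be done
None
```

The job is handed in: the post stands in the bore at full depth and released, and the gripper holds the bolt head along its lean (about 0.2 rad) at 20 N. The rack still stands in place with both tubes. I did not get a verdict back, and how far the bolt moved while the fingers closed was not measured.

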